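# Fit a die plate to the clay extruder and lock it

### The job

Take the die with the red grip out of the wooden rack and slide it down into the empty die holder of the clay extruder, pressing its ears past the spring clips until they sit fully home on the slot floors. Then turn the black wing knob until its tongue lies straight across the ear so the die is locked in, and let go. Leave the blue and yellow dies standing in their grooves and do not disturb the buff cup.

Things in the scene. Friction and masses are not known exactly. Their poses are not given: they have to be found in the camera images.
- die_red: Die to fit: upright aluminium plate, red grip on top, one 36 mm square opening. Origin: middle of its underside; x along the width, y through the thickness, z up; either face may look out. Plate 96 wide, 8 thick, 92 tall; with its two ears (each 14 long, 8 thick, from z=22 to z=72) 124 wide. 0.2 to 0.3 kg. Starts upright in a rack groove, underside 12 above the table, x along the groove.
- red_grip (a point): Middle of the red moulded grip block on top of the red die, 115 mm above the die's underside; block 44 wide (die x), 16 thick (die y), 34 high. Hold it across its 16 mm thickness; the plate's top edge is 23 mm below this point.
- die_blue: Another die, blue grip, three upright slits; same sizes and frame as the red one; stays in the rack.
- die_yellow: Another die, yellow grip, one wide low opening; same sizes and frame as the red one; stays in the rack.
- rack: Fixed wooden die rack, 150 (x) by 220 (y) by 52 mm high, origin at the middle of its underside. Three grooves along its x, at y=-64, 0 and +64 mm, 10.4 wide and 36 deep. Which die stands in which groove varies.
- extruder: Fixed bench clay extruder, green and steel. Origin on the table below the middle of the die seat; +y points out of the nozzle, x runs across it, z up. The steel barrel, 90 diameter, runs to -y; its top is 126 mm above the table, and nothing but the wing knob is higher than that down to y=-150. Hopper to 240 high at y=-150 to -300, motor to y=-535.
- seat (a point): Fixed to the extruder, same axes, 45 mm above the table: where the red die's origin is when fully home, die upright, its x along this x (either way round). Holder: back plate (face at y=-4 mm, 190 wide) with a green cheek each side. The ears rest on slot floors 22 mm above this point; the slots are 50 deep, open upward, outer walls at x=+-63.5. Home, the ear tops are level with the cheek tops.
- clip (a point): Mouth of the slot on the knob's side, middle of the ear's path at the cheek top, 72 mm above the seat, x=+56.75 mm (the other slot is at -56.75). In each slot a brass leaf spring stands in front of the ear and presses it to the back plate; the mouth is flared to y=-8 to +8 mm, x by 4 mm, in its top 10 mm. The springs hold the die: its weight does not bring it home, pushing it down takes about 5 to 15 N.
- wing_grip (a point): On the vertical axis of the black wing knob at the height to grip it, 160 mm above the table, x=+79, y=0 of the extruder. Wings: upright blade 10 thick, 55 long, top 171 high, in line with the steel tongue (27 long, 14 wide) under them, 119 to 124 high. The shoulder of the seated die is 31 mm from this axis, 137 high, and the wings pass 3 to 4 mm from it.
- wing (a joint): Angle of the wing knob, rad, growing counter-clockwise from above. 0: wings and tongue along the extruder's y (tongue to the front, slot free); 1.571 (stop): along its x, tongue 2 mm above the ear of the seated die. Stays where left, friction 0.06 N m; starts between 0 and 0.35. It cannot pass over an ear that is not home.
- cup: Buff cup standing upright, 76 mm diameter, 95 high, origin at the middle of its underside.
Not all that is in view belongs to the job. Leave any orange or pink look-alike of the die_red alone.

How it is judged:
By the outcome, as a careful person would: the job done as asked, in the order asked, and still so for the second after the job is handed in, with the robot touching nothing.
It also fails if it takes over 61 s, if anything falls off the work surface, if the arm or the gripper's body presses on something with over 40 N, if the wrist force passes 120 N, or if a joint passes its speed limit or range.

### The arm

A 6-joint arm with a two-finger parallel gripper is mounted at the origin on the work surface. World frame = base frame: x ahead of the robot, y to its left, z up, the work surface at z = 0. Lengths are in m, angles in rad, forces in N, time in s.
With the tool pointing down it reaches from about 0.3 to 0.85 m from the base axis. Payload 5.4 kg.
Tool frame: the origin (TCP) lies on the front face of the gripper's body, between the roots of the fingers; the fingertips stand 73 mm ahead of it and the grasp point (between the pads) lies 54 mm ahead of it; z points along the fingers, y is the line along which they close (so a half turn about z gives the same grasp; the last joint's range is limited). The gripper opens to 85 mm and grips with 20 to 120 N. Pads are 22 mm wide; open, the fingers measure 114 mm over their backs; the gripper's body (76 mm by 85 mm) begins 54 mm behind the grasp point. The pads swing forward as they close: fully open they stand 13 mm farther back than shut.
Start: joints at [-1.401, 0.158, 1.597, -0, 1.386, -0.21], TCP at [0.213, -0.534, 0.304] pointing down, gripper open.
Joint ranges: [-2.91, 2.91], [-0.94, 2.29], [0.18, 2.7], [-1.29, 4.43], [0.17, 2.64], [-3, 3]. Speed limits (rad/s): [2.57, 2.57, 3.14, 3.14, 3.14, 3.14].

### API

Orientations are given as a rotation vector (axis times angle).
In Python, from plant import sensors, read_camera, hand_in gives the robot as it stands.
- The arm moves only by the shell command python3 -m creep 'ROWS' [FORCE]. ROWS is JSON, a list of rows, each an object with "xyz": the shift along the tool's x, y, z each as a share of 0.1 m, from -1 to 1, a list of three; "twist": the turn, a rotation vector about the tool's x, y, z each as a share of 45 degrees, from -1 to 1, a list of three; "fingers": the opening, from -1 (shut) to 1 (fully open). In form: [{"xyz": [tx, ty, tz], "twist": [wx, wy, wz], "fingers": fingers}, ...]. A call has 1 to 20 rows; each row is the pose to reach, as a shift and turn from the pose commanded when the call began, along the tool's axes at that moment; what a row does not reach only later rows make up. A row lasts 1/8 s, in which the tool goes at most 62.5 mm and 10.7 degrees, less where a joint would pass 70% of its speed; a pose out of reach is approached as far as the arm can. A call with a number of a shift or a turn outside -1 to 1 is refused whole. A call with a gripper value outside its range is refused whole. The fingers move at their own pace and stop on an object; FORCE is the grip in N (left out, the last holds). Time passes only in rows, so rows that repeat a pose let the fingers close. It gives the time, the measured TCP pose, the force, the opening and the grip force at its end, in the units of the state.
- sensors.read_state(): the state, without advancing time (a new reading comes with each control period).
- read_camera(name): name is "scene" or "top" or "wrist"; returns a dict with "pixels" (420x560x3 uint8, red, green, blue), "z_map" (420x560 float32, m along the optical axis (not along the pixel's ray), 0 where there is no reading), "camera_matrix" (3x3 intrinsics, pixels), "camera_from_world" (4x4, takes a point from world to camera coordinates). Camera axes: x right, y up, looking along -z (the intrinsics and any distortion apply to the point x, -y, -z); pixel columns grow to the right and rows downward; lengths in m; the calibration is good to about 2 mm. A picture is of the moment at which its call begins.
- hand_in(): hands the job in; it is judged then, once.
The state is a dict: "time": time; "joint_positions": joint angles; "qd": joint speeds; "effort": joint torques, N m; "position": TCP position; "orientation": TCP orientation; "force": force on the tool from outside, world axes, zero at the start; "wrist_torque": the same for the moment, N m; "width": finger opening in m; "gripper_force": force on a finger pad.
Only numpy, scipy, OpenCV 4.12 (cv2) and the standard library are available. Lean on these libraries where they do the work, as an engineer would, in place of code of your own. Each camera call takes 0.05 s, during which the arm holds its last target. There are 200 camera calls.

## Working session

There is one attempt and no reset: what is moved stays moved. The work goes in short steps, Python scripts to look and compute and a shell command to move; the robot and the scene stay as the last step left them, time stands still between calls to the robot, and variables do not carry over. Pictures are saved under pics/ and viewed, at most 14 in all, crops included, and the job is handed in when it is done.

```bash
mkdir -p pics
cat > h.py <<'E'
import numpy as np,cv2
from plant import sensors, read_camera
def pts(c):
    K=c["camera_matrix"];T=np.linalg.inv(c["camera_from_world"]);z=c["z_map"]
    v,u=np.mgrid[:z.shape[0],:z.shape[1]]
    X=np.stack([(u-K[0,2])/K[0,0]*z,-(v-K[1,2])/K[1,1]*z,-z],-1)
    return X@T[:3,:3].T+T[:3,3]
def save(c,n): cv2.imwrite("pics/"+n,c["pixels"][...,::-1])
E
python3 - <<'E'
from h import *
a=read_camera("scene");b=read_camera("top")
np.savez("v0.npz",**{n+k:v for n,c in(("s",a),("t",b)) for k,v in c.items()})
save(a,"s0.png");save(b,"t0.png")
print(sensors.read_state())
for c in(a,b):print(c["camera_matrix"],np.linalg.inv(c["camera_from_world"]).round(3))
E
```

```text
{'time': 0.1, 'joint_positions': array([-1.40110701e+00,  1.59030436e-01,  1.59812908e+00,  5.43231755e-07,
        1.38620381e+00, -2.10083255e-01]), 'qd': array([-0.0012952 , -0.00214845, -0.0022702 , -0.00171104, -0.00188487,
       -0.00241137]), 'effort': array([-6.67245877e-04, -3.96989107e+01, -3.32337999e+01, -3.23065397e-04,
        4.19591568e-03, -2.59499771e-06]), 'position': array([ 0.21307333, -0.53360348,  0.30297889]), 'orientation': array([-3.08338628e+00, -5.92632595e-01, -5.69780207e-05]), 'force': array([ 0.61677333,  0.08178135, -0.29786231]), 'wrist_torque': array([-0.00161695, -0.05660379, -0.00295007]), 'gripper_force': 0.0, 'width': 0.08530487134267103}
[[429.09364169   0.         276.79102594]
 [  0.         429.09364169 208.48487477]
 [  0.           0.           1.        ]] [[ 0.156 -0.746  0.648  1.123]
 [ 0.988  0.128 -0.09  -0.017]
 [-0.016  0.654  0.756  0.727]
 [ 0.     0.     0.     1.   ]]
[[474.64107325   0.         284.38024848]
 [  0.         474.64107325 222.09142099]
 [  0.           0.           1.        ]] [[-1.00e-02  9.96e-01 -8.50e-02  5.05e-01]
 [-1.00e+00 -1.00e-02 -1.00e-03  8.10e-02]
 [-1.00e-03  8.50e-02  9.96e-01  1.06e+00]
 [ 0.00e+00  0.00e+00  0.00e+00  1.00e+00]]
```

View pics/s0.png

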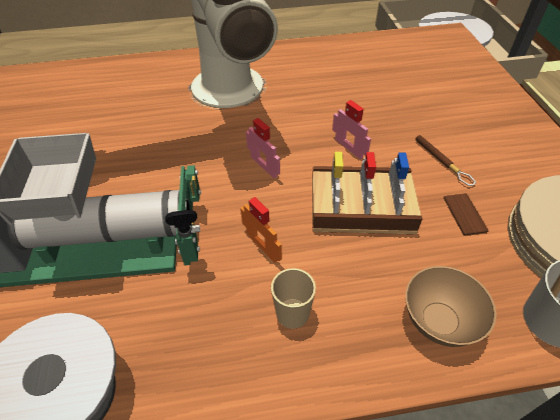

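View pics/t0.png

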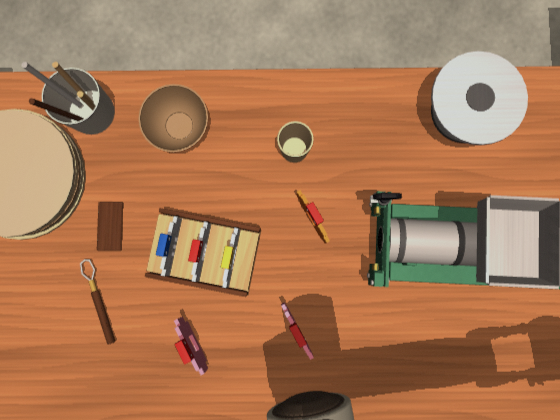

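Scene: the red die is in the middle groove (top pixel ~(195,250)). The holder faces left in the top view at (378,240), with the knob at (384,196). The pink and orange look-alikes stand free at (297,330), (190,345) and (313,215).

Run:
```python
from h import *
d=np.load("v0.npz")
for n,boxes in(("t",dict(red=(180,215,225,275),yel=(215,245,235,280),blue=(150,178,225,265),ext=(360,410,185,295))),("s",dict(red=(355,385,145,185),yel=(325,350,145,185),blue=(390,415,145,185),ext=(165,215,155,275)))):
    c={k:d[n+k] for k in("pixels","z_map","camera_matrix","camera_from_world")}
    P=pts(c);hsv=cv2.cvtColor(c["pixels"],cv2.COLOR_RGB2HSV);H,S,V=[hsv[...,i].astype(int) for i in range(3)]
    M=dict(red=((H<5)|(H>174))&(S>180)&(V>80),yel=(H>22)&(H<34)&(S>150)&(V>120),blue=(H>105)&(H<125)&(S>150))
    for k,(u0,u1,v0,v1) in boxes.items():
        B=np.zeros(H.shape,bool);B[v0:v1,u0:u1]=1;B&=c["z_map"]>0
        if k!="ext":
            p=P[B&M[k]&(P[...,2]>.138)]; 
            if len(p)<5: print(n,k,'few',len(p));continue
            r=cv2.minAreaRect((p[:,:2]*1000).astype(np.float32)); print(n,k,len(p),p.mean(0).round(4),r)
        else:
            g=B&(H>50)&(H<90)&(S>80)
            p=P[g&(abs(P[...,2]-.117)<.006)];print(n,"cheek",len(p),cv2.minAreaRect((p[:,:2]*1000).astype(np.float32)),p[:,2].mean(),p.min(0),p.max(0))
            b=B&(V<70)&(P[...,2]>.15)
            p=P[b];p=p[p[:,2]>p[:,2].max()-.012];print(n,"wing",len(p),p.mean(0),p.max(0),cv2.minAreaRect((p[:,:2]*1000).astype(np.float32)))
```

```text
t red 174 [0.5295 0.256  0.1438] ((529.610107421875, 256.149658203125), (15.560956001281738, 41.063079833984375), 77.99970245361328)
t yel 168 [0.5166 0.1941 0.1436] ((516.2885131835938, 193.98526000976562), (14.929056167602539, 42.262447357177734), 76.61185455322266)
t blue 182 [0.5414 0.3182 0.1435] ((541.1408081054688, 318.25128173828125), (15.683504104614258, 41.11869812011719), 79.47482299804688)
t cheek 543 ((550.6762084960938, -113.0496826171875), (28.455631256103516, 186.53790283203125), 86.61311340332031) 0.11604549331668379 [ 0.45792405 -0.13061622  0.11102797] [ 0.64385773 -0.09382671  0.12185088]
t wing 147 [ 0.62823702 -0.11476554  0.16928084] [ 0.63377218 -0.08973745  0.17412391] ((628.6480102539062, -115.18927764892578), (10.237948417663574, 50.903526306152344), 0.06451734155416489)
s red 142 [0.5311 0.2548 0.144 ] ((529.07861328125, 255.28419494628906), (16.427331924438477, 45.46256637573242), 80.84791564941406)
s yel 107 [0.5178 0.193  0.1446] ((516.1261596679688, 193.84620666503906), (14.085362434387207, 41.95286560058594), 76.07260131835938)
s blue 137 [0.5445 0.3167 0.1439] ((542.0299682617188, 317.37152099609375), (15.535996437072754, 43.82050704956055), 79.71929168701172)
s cheek 344 ((550.8977661132812, -113.43305206298828), (27.522424697875977, 190.8618927001953), 86.54429626464844) 0.11666421182911534 [ 0.45591615 -0.13146852  0.11104881] [ 0.64627326 -0.09482318  0.12125717]
s wing 210 [ 0.63072384 -0.1154092   0.16884593] [ 0.63543572 -0.09060948  0.17467427] ((629.58056640625, -116.18988800048828), (12.514936447143555, 51.34450912475586), 1.335476279258728)
```

Run:
```python
import cv2
a=cv2.imread("pics/t0.png")[180:300,350:450];b=cv2.imread("pics/s0.png")[150:270,150:250]
c=cv2.imread("pics/t0.png")[200:300,140:270]
x=cv2.hconcat([cv2.resize(a,(400,480),interpolation=2),cv2.resize(b,(400,480),interpolation=2)])
cv2.imwrite("pics/e0.png",x)
```

```text
(no output)
```

View pics/e0.png

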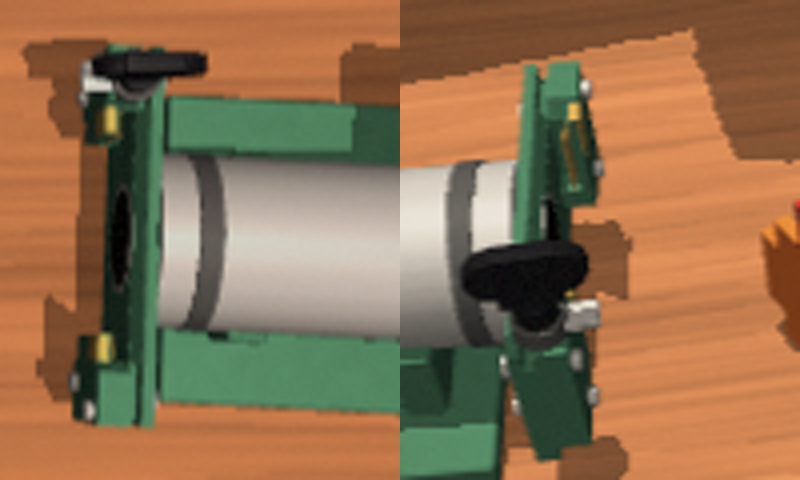

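The holder's x axis is about -3.4°, with the seat near (0.551,-0.110). The wing starts nearly along extruder y, at about 0.06 rad. The die's x axis in the rack is about -11.5°. I'll pass over the holder on the way and look at it from close up.

```bash
cat >> h.py <<'E'
def go(x,y,z,yaw):
    "remaining shift (tool axes, shares) and twist share for TCP target; yaw deg of tool y, mod 180"
    from scipy.spatial.transform import Rotation as Ro
    s=sensors.read_state();R=Ro.from_rotvec(s["orientation"]).as_matrix()
    d=R.T@(np.array([x,y,z])-s["position"])/.1
    a=np.degrees(np.arctan2(R[1,1],R[0,1]));e=(yaw-a+90)%180-90
    w=Ro.from_matrix(R.T@np.array([[0,0,0],[0,0,0],[0,0,-1]]).T if 0 else np.eye(3))
    print("t",round(s["time"],2),"pos",s["position"].round(4),"yaw",a.round(2),"tilt",R[:2,2].round(4),"F",s["force"].round(1),"w",round(s["width"],4),"gf",s["gripper_force"],"| shift",d.round(3),"twist",round(-e/45,3))
E
sed -i '/w=Ro.from_matrix/d' h.py
python3 -m creep '[{"xyz":[1,-0.74,-0.3],"twist":[0,0,0],"fingers":0.0},{"xyz":[1,-0.74,-0.3],"twist":[0,0,0],"fingers":0.0},{"xyz":[1,-0.74,-0.3],"twist":[0,0,0],"fingers":0.0}]' 80
for i in 1 2; do python3 -m creep '[{"xyz":[1,-0.74,0],"twist":[0,0,0],"fingers":0.0},{"xyz":[1,-0.74,0],"twist":[0,0,0],"fingers":0.0},{"xyz":[1,-0.74,0],"twist":[0,0,0],"fingers":0.0}]'; done
python3 -m creep '[{"xyz":[0.6,-0.74,0],"twist":[0,0,0.25],"fingers":0.0},{"xyz":[0.6,-0.74,0],"twist":[0,0,0.5],"fingers":0.0},{"xyz":[0.6,-0.74,0],"twist":[0,0,0.74],"fingers":0.0},{"xyz":[0.6,-0.74,0],"twist":[0,0,0.74],"fingers":0.0},{"xyz":[0.6,-0.74,0],"twist":[0,0,0.74],"fingers":0.0}]'
python3 - <<'E'
from h import *
w=read_camera("wrist");save(w,"w0.png");np.savez("w0.npz",**w)
go(.5295,.256,.30,78.5)
E
```

```text
time: 0.48
position: [0.2804, -0.4259, 0.3349]
orientation: [3.083, 0.599, 0.001]
force: [-0.5, -0.2, -0.3]
width: 0.0427
gripper_force: 0.0
time: 0.85
position: [0.3452, -0.32, 0.3333]
orientation: [-3.083, -0.6, 0.0]
force: [-0.8, -1.1, 1.4]
width: 0.0427
gripper_force: 0.0
time: 1.23
position: [0.4105, -0.215, 0.3335]
orientation: [-3.083, -0.6, 0.0]
force: [0.6, -0.2, -0.2]
width: 0.0422
gripper_force: 0.0
time: 1.85
position: [0.4375, -0.1275, 0.3336]
orientation: [3.125, -0.318, -0.001]
force: [0.0, 0.7, -0.3]
width: 0.0426
gripper_force: 0.0
t 1.9 pos [ 0.4375 -0.1273  0.3336] yaw -101.61 tilt [-0.0007 -0.0003] F [-0.2  0.3 -0.1] w 0.043 gf 0.0 | shift [ 0.13  -3.94   0.334] twist -0.002
```

View pics/w0.png

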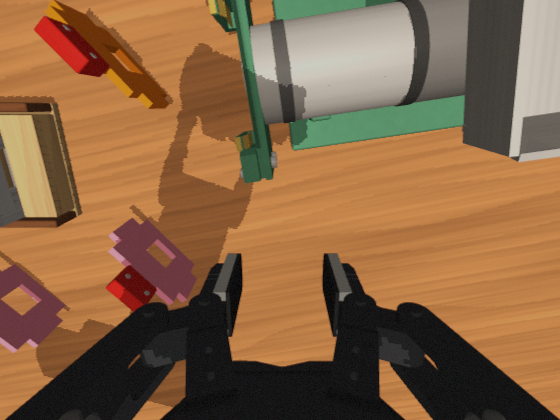

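The wrist view shows one holder end (cheek at (257,165), plate edge up to (235,0)), because the camera looks ahead along tool +x. I'll back off a little to get the whole holder and measure it.

```bash
python3 -m creep '[{"xyz":[-0.9,0,0],"twist":[0,0,0],"fingers":0.0},{"xyz":[-0.9,0,0],"twist":[0,0,0],"fingers":0.0},{"xyz":[-0.9,0,0],"twist":[0,0,0],"fingers":0.0},{"xyz":[-0.9,0,0],"twist":[0,0,0],"fingers":0.0}]' | head -2
python3 - <<'E'
from h import *
c=read_camera("wrist");save(c,"w1.png");np.savez("w1.npz",**c)
P=pts(c);hsv=cv2.cvtColor(c["pixels"],cv2.COLOR_RGB2HSV).astype(int);H,S,V=hsv[...,0],hsv[...,1],hsv[...,2]
g=(H>50)&(H<90)&(S>80)&(abs(P[...,2]-.117)<.006)&(c["z_map"]>0)&(P[...,0]>.44)&(P[...,0]<.67)&(abs(P[...,1]+.11)<.04)
p=P[g];print(len(p),cv2.minAreaRect((p[:,:2]*1000).astype(np.float32)),np.percentile(p[:,2],[10,50,90]))
# back plate rear & front edge per x
for e,f in(("rear",1),("front",99)):
    q=[]
    for x in np.arange(.475,.605,.004):
        s=p[abs(p[:,0]-x)<.002]
        if len(s)>8:q.append((x,np.percentile(s[:,1],f)))
    if len(q)>4:
        q=np.array(q);k=np.polyfit(q[:,0],q[:,1],1);k=np.polyfit(*(q[abs(np.polyval(k,q[:,0])-q[:,1])<.002].T),1);print(e,len(q),np.degrees(np.arctan(k[0])),"y at .551",np.polyval(k,.551))
br=(H>18)&(H<32)&(S>140)&(V>60)&(abs(P[...,2]-.117)<.02)&(P[...,0]>.44)&(P[...,0]<.67)&(abs(P[...,1]+.11)<.04)
n,L,st,ce=cv2.connectedComponentsWithStats(br.astype(np.uint8))
for i in range(1,n):
    if st[i,4]>15:print("brass",st[i],P[L==i].mean(0),np.ptp(P[L==i],0))
b=(V<70)&(P[...,2]>.163)&(P[...,2]<.178)&(P[...,0]>.58)&(P[...,0]<.67)&(abs(P[...,1]+.11)<.05)
p=P[b];print("wing",len(p),p.mean(0) if len(p) else 0,cv2.minAreaRect((p[:,:2]*1000).astype(np.float32)) if len(p) else 0)
go(.5295,.256,.30,78.5)
E
```

```text
time: 2.4
position: [0.35, -0.1084, 0.3342]
1484 ((486.06427001953125, -108.79324340820312), (27.915897369384766, 64.75914764404297), 86.54106140136719) [0.11527484 0.1181494  0.11923221]
rear 11 -1.9816469416123152 y at .551 -0.12469594836370446
front 11 -30.546198528822575 y at .551 -0.13677478961193867
brass [231  29   8  17  84] [ 0.49285823 -0.09611953  0.11972733] [0.01242766 0.0048614  0.00373744]
brass [239  30  10  17 108] [ 0.49202755 -0.10226601  0.10900979] [0.0123079  0.00499147 0.0191859 ]
wing 0 0 0
t 2.45 pos [ 0.3501 -0.1083  0.3341] yaw -101.56 tilt [ 0.0005 -0.0003] F [-0.2  0.1 -0.1] w 0.0426 gf 0.0 | shift [ 1.027 -3.928  0.341] twist -0.001
```

View pics/w1.png

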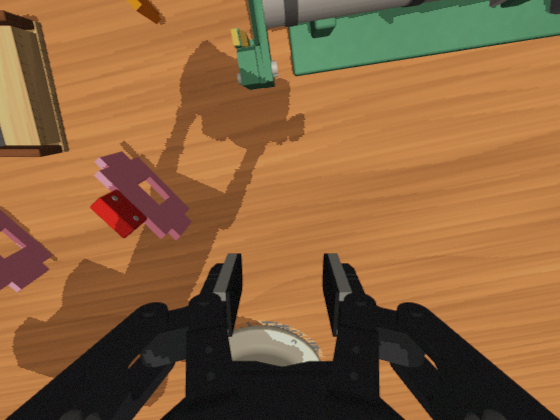

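I moved the wrong way: the near cheek is now at (257,65) and the rest is cut off. The tool has to be further forward, so I'll go there on the way to the rack.

```bash
python3 -m creep '[{"xyz":[1,0,0],"twist":[0,0,0],"fingers":0.0},{"xyz":[1,0,0],"twist":[0,0,0],"fingers":0.0},{"xyz":[1,0,0],"twist":[0,0,0],"fingers":0.0}]' | head -2
python3 -m creep '[{"xyz":[0.9,-0.6,0],"twist":[0,0,0],"fingers":0.0},{"xyz":[0.9,-0.6,0],"twist":[0,0,0],"fingers":0.0},{"xyz":[0.9,-0.6,0],"twist":[0,0,0],"fingers":0.0},{"xyz":[0.9,-0.6,0],"twist":[0,0,0],"fingers":0.0}]' | head -2
cat > m.py <<'E'
from h import *
import sys
c=read_camera("wrist");save(c,sys.argv[1]+".png");np.savez(sys.argv[1]+".npz",**c)
P=pts(c);hsv=cv2.cvtColor(c["pixels"],cv2.COLOR_RGB2HSV).astype(int);H,S,V=hsv[...,0],hsv[...,1],hsv[...,2]
g=(H>50)&(H<90)&(S>80)&(abs(P[...,2]-.117)<.006)&(c["z_map"]>0)&(P[...,0]>.44)&(P[...,0]<.67)&(abs(P[...,1]+.11)<.04)
p=P[g];print(len(p),cv2.minAreaRect((p[:,:2]*1000).astype(np.float32)),p.min(0),p.max(0))
q=[]
for x in np.arange(.475,.625,.004):
    s=p[abs(p[:,0]-x)<.002]
    if len(s)>8:q.append((x,np.percentile(s[:,1],2)))
if len(q)>4:
    q=np.array(q);k=np.polyfit(q[:,0],q[:,1],1);k=np.polyfit(*(q[abs(np.polyval(k,q[:,0])-q[:,1])<.002].T),1);print("rear",len(q),np.degrees(np.arctan(k[0])),"y at .551",np.polyval(k,.551))
br=(H>18)&(H<32)&(S>140)&(V>60)&(abs(P[...,2]-.117)<.02)&(P[...,0]>.44)&(P[...,0]<.67)&(abs(P[...,1]+.11)<.04)
n,L,st,ce=cv2.connectedComponentsWithStats(br.astype(np.uint8))
for i in range(1,n):
    if st[i,4]>15:print("brass",st[i],P[L==i].mean(0),np.ptp(P[L==i],0))
b=(V<70)&(P[...,2]>.163)&(P[...,2]<.178)&(P[...,0]>.58)&(P[...,0]<.67)&(abs(P[...,1]+.11)<.05)
p=P[b]
if len(p):print("wing",len(p),p.mean(0),cv2.minAreaRect((p[:,:2]*1000).astype(np.float32)))
E
python3 m.py w2; python3 -c "
from h import *
go(.5295,.256,.30,78.5)"
```

```text
time: 2.82
position: [0.4496, -0.1282, 0.3329]
time: 3.32
position: [0.5473, -0.0869, 0.3337]
1909 ((548.4754638671875, -112.15357971191406), (27.22649383544922, 188.6227569580078), 86.50138854980469) [ 0.45452342 -0.13060702  0.11100032] [ 0.64324545 -0.09358847  0.12087289]
rear 37 -3.561297132301561 y at .551 -0.1252108537163027
brass [291 121   5  14  39] [ 0.60592647 -0.10862493  0.11044045] [0.01157697 0.00304811 0.00771587]
brass [284 122   7  15  63] [ 0.6064238  -0.10281781  0.11934239] [0.01217898 0.00431778 0.01601864]
brass [305 227   5  15  42] [ 0.49368489 -0.10246919  0.10895587] [0.01246817 0.00434681 0.01549806]
brass [300 235   5  11  42] [ 0.49345385 -0.09606861  0.1197079 ] [0.01203447 0.00449428 0.00229469]
wing 939 [ 0.62764701 -0.11461314  0.17080528] ((627.6792602539062, -114.81626892089844), (9.942326545715332, 52.146541595458984), 0.9974125027656555)
t 3.38 pos [ 0.5471 -0.0872  0.3339] yaw -101.56 tilt [-0.0005 -0.0002] F [-0.4  0.3  0. ] w 0.0426 gf 0.0 | shift [-0.86  -3.327  0.339] twist -0.001
```

View pics/w2.png

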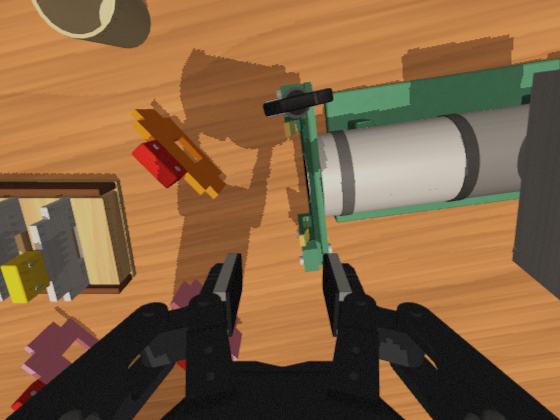

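The holder is in full view: knob at (298,103), springs at (288,128) and (302,235). Estimates: seat (0.5495,-0.110), yaw -3.5°, wing axis (0.628,-0.115), wing angle ≈ 0.08 rad. Next, the rack.

```bash
for i in 1 2 3; do python3 -m creep '[{"xyz":[-0.22,-0.83,0],"twist":[0,0,0],"fingers":0.0},{"xyz":[-0.22,-0.83,0],"twist":[0,0,0],"fingers":0.0}]' | head -2; done
python3 -m creep '[{"xyz":[-0.2,-0.84,0.3],"twist":[0,0,0],"fingers":0.0},{"xyz":[-0.2,-0.84,0.3],"twist":[0,0,0],"fingers":0.0},{"xyz":[-0.2,-0.84,0.3],"twist":[0,0,0],"fingers":0.0},{"xyz":[-0.2,-0.84,0.3],"twist":[0,0,0],"fingers":0.0}]' | head -2
python3 - <<'E'
from h import *
c=read_camera("wrist");P=pts(c);hsv=cv2.cvtColor(c["pixels"],cv2.COLOR_RGB2HSV).astype(int);H,S=hsv[...,0],hsv[...,1]
save(c,"w3.png")
b=((H<5)|(H>174))&(S>170)&(P[...,2]>.139)&(P[...,2]<.15)&(abs(P[...,0]-.53)<.04)&(abs(P[...,1]-.256)<.04)
p=P[b];print(len(p),p.mean(0) if len(p) else 0,cv2.minAreaRect((p[:,:2]*1000).astype(np.float32)) if len(p) else 0)
go(.5295,.256,.182,78.5)
E
```

```text
time: 3.62
position: [0.5417, 0.0002, 0.3344]
time: 3.88
position: [0.5367, 0.0863, 0.3345]
time: 4.12
position: [0.5318, 0.172, 0.3345]
time: 4.62
position: [0.5302, 0.2554, 0.3047]
932 [0.52948188 0.25762554 0.14508224] ((528.1534423828125, 257.3683776855469), (15.192421913146973, 43.70981979370117), 77.88367462158203)
t 4.67 pos [0.5304 0.2553 0.3048] yaw -101.63 tilt [ 0.0013 -0.0002] F [0.8 0.7 0.1] w 0.0426 gf 0.0 | shift [-0.012 -0.005  1.228] twist -0.003
```

```bash
python3 -m creep '[{"xyz":[-0.01,-0.01,0.5],"twist":[0,0,0],"fingers":0.0},{"xyz":[-0.01,-0.01,0.9],"twist":[0,0,0],"fingers":0.0},{"xyz":[-0.01,-0.01,0.9],"twist":[0,0,0],"fingers":0.0}]' 
python3 -m creep '[{"xyz":[0,0,0.32],"twist":[0,0,0],"fingers":0.0},{"xyz":[0,0,0.32],"twist":[0,0,0],"fingers":0.0},{"xyz":[0,0,0.32],"twist":[0,0,0],"fingers":-0.6},{"xyz":[0,0,0.32],"twist":[0,0,0],"fingers":-0.9},{"xyz":[0,0,0.32],"twist":[0,0,0],"fingers":-0.9},{"xyz":[0,0,0.32],"twist":[0,0,0],"fingers":-0.9},{"xyz":[0,0,0.32],"twist":[0,0,0],"fingers":-0.9}]' 80
python3 -c "
from h import *
go(.5295,.256,.182,78.5);print(sensors.read_state()['wrist_torque'])"
```

```text
time: 5.05
position: [0.5276, 0.2561, 0.211]
orientation: [3.123, -0.318, -0.01]
force: [-1.3, -0.3, 0.4]
width: 0.0427
gripper_force: 0.0
time: 5.92
position: [0.5308, 0.2579, 0.1847]
orientation: [-3.125, 0.316, -0.007]
force: [-0.5, -1.2, 6.4]
width: 0.0149
gripper_force: 79.3
t 5.92 pos [0.5308 0.2579 0.1847] yaw -101.53 tilt [0.0044 0.0005] F [-0.5 -1.2  6.4] w 0.0149 gf 79.27446484565735 | shift [-0.009  0.021  0.027] twist -0.001
[-0.35307122  0.15162498 -0.03264615]
```

```bash
python3 -m creep '[{"xyz":[0,0,-0.2],"twist":[0,0,0],"fingers":-0.9},{"xyz":[0,0,-0.4],"twist":[0,0,0],"fingers":-0.9},{"xyz":[0,0,-0.65],"twist":[0,0,0],"fingers":-0.9},{"xyz":[0,0,-0.85],"twist":[0,0,0],"fingers":-0.9}]' 
python3 -m creep '[{"xyz":[0,0,-0.4],"twist":[0,0,0],"fingers":-0.9},{"xyz":[0,0,-0.75],"twist":[0,0,0],"fingers":-0.9},{"xyz":[0,0,-0.75],"twist":[0,0,0],"fingers":-0.9}]'
python3 -c "
from h import *
c=read_camera('scene');save(c,'s1.png')
go(.5495,-.110,.338,86.5)"
```

```text
time: 6.42
position: [0.5296, 0.258, 0.2695]
orientation: [-3.125, 0.316, -0.003]
force: [0.8, -0.5, -1.7]
width: 0.0148
gripper_force: 78.1
time: 6.8
position: [0.5306, 0.2582, 0.3467]
orientation: [-3.123, 0.315, -0.013]
force: [0.2, -0.2, -2.9]
width: 0.0149
gripper_force: 78.5
t 6.85 pos [0.5297 0.258  0.3436] yaw -101.53 tilt [0.0033 0.0009] F [-1.2  0.3 -3.3] w 0.0151 gf 78.45239281654358 | shift [0.93  3.566 0.053] twist -0.179
```

View pics/s1.png

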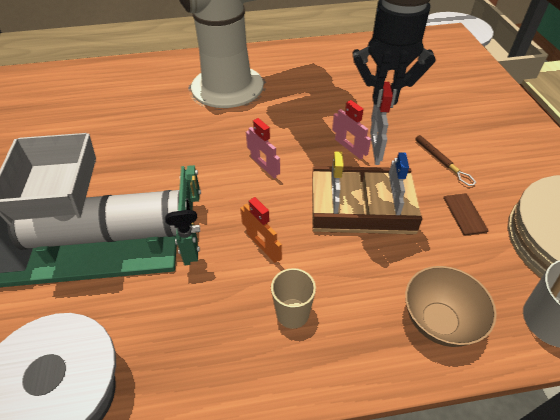

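The die is lifted upright, with its grip at (387,97). The blue and yellow dies are still standing. Carrying it over to the holder.

```bash
for i in 1 2 3; do python3 -m creep '[{"xyz":[0.12,0.45,0],"twist":[0,0,0],"fingers":-0.9},{"xyz":[0.235,0.89,0],"twist":[0,0,0],"fingers":-0.9},{"xyz":[0.235,0.89,0],"twist":[0,0,0],"fingers":-0.9}]' | sed -n 2p; done
python3 -m creep '[{"xyz":[0.22,0.5,0],"twist":[0,0,-0.1],"fingers":-0.9},{"xyz":[0.22,0.89,0],"twist":[0,0,-0.18],"fingers":-0.9},{"xyz":[0.22,0.89,0.2],"twist":[0,0,-0.18],"fingers":-0.9},{"xyz":[0.22,0.89,0.3],"twist":[0,0,-0.18],"fingers":-0.9},{"xyz":[0.22,0.89,0.3],"twist":[0,0,-0.18],"fingers":-0.9}]'
python3 - <<'E'
from h import *
go(.5495,-.110,.308,86.5)
a=read_camera("scene");b=read_camera("top");w=read_camera("wrist")
np.savez("v1.npz",**{n+k:v for n,c in(("s",a),("t",b),("w",w)) for k,v in c.items()})
h=cv2.hconcat([cv2.resize(a["pixels"][80:290,120:300],(360,420),interpolation=2),w["pixels"][:,60:440]])
save(dict(pixels=h),"c1.png")
for n,c in(("s",a),("t",b),("w",w)):
    P=pts(c);hsv=cv2.cvtColor(c["pixels"],cv2.COLOR_RGB2HSV).astype(int);H,S,V=hsv[...,0],hsv[...,1],hsv[...,2]
    near=(abs(P[...,0]-.55)<.09)&(abs(P[...,1]+.11)<.04)
    b=((H<5)|(H>174))&(S>170)&(P[...,2]>.2)&near
    p=P[b]
    if len(p)>5:print(n,"red",len(p),p.mean(0),p.min(0),p.max(0))
    b=(S<60)&(V>60)&(P[...,2]>.14)&(P[...,2]<.225)&near
    p=P[b]
    if len(p)>5:print(n,"plate",len(p),p.min(0),p.max(0),cv2.minAreaRect((p[:,:2]*1000).astype(np.float32)))
E
```

```text
position: [0.5339, 0.1634, 0.3395]
position: [0.5393, 0.0723, 0.3401]
position: [0.5448, -0.019, 0.3405]
time: 8.6
position: [0.5484, -0.1078, 0.3104]
orientation: [-3.139, 0.092, 0.004]
force: [-1.0, 0.3, -2.5]
width: 0.0148
gripper_force: 80.3
t 8.6 pos [ 0.5484 -0.1078  0.3104] yaw -93.34 tilt [-0.0028  0.0017] F [-1.   0.3 -2.5] w 0.0148 gf 80.31586647033691 | shift [0.013 0.021 0.024] twist 0.003
s red 276 [ 0.55897347 -0.10824378  0.2628485 ] [ 0.5240694  -0.11605924  0.23836884] [ 0.57031298 -0.09907668  0.29677415]
s plate 541 [ 0.4871236  -0.13678925  0.14002647] [ 0.63370029 -0.10145179  0.22449641] ((562.5535278320312, -108.52327728271484), (21.96440887451172, 149.91036987304688), 76.35114288330078)
t plate 139 [ 0.49400663 -0.12445197  0.14079637] [ 0.623849   -0.08895222  0.22494879] ((558.7672729492188, -105.7038345336914), (35.50395965576172, 129.63198852539062), 89.11752319335938)
w red 3871 [ 0.55350719 -0.10789021  0.2698133 ] [ 0.52419209 -0.1165803   0.24071205] [ 0.63028743 -0.07027226  0.3835577 ]
w plate 534 [ 0.59359026 -0.12934786  0.1406286 ] [ 0.63760758 -0.09320326  0.22481838] ((618.0020751953125, -105.87237548828125), (33.59307098388672, 44.11735534667969), 69.39228057861328)
```

View pics/c1.png

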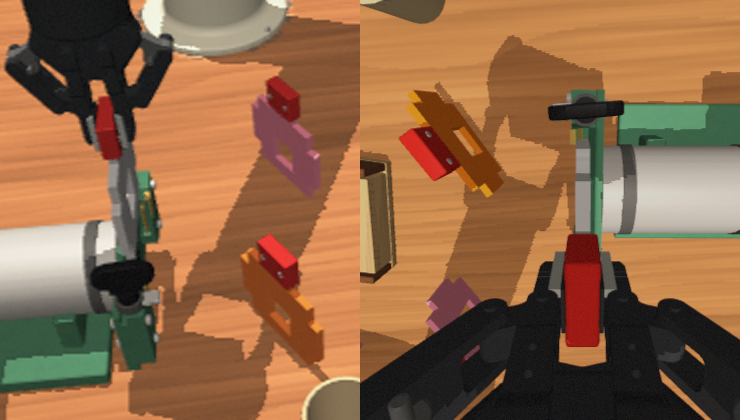

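Near the holder the die hangs upright in the grip. In the wrist view (right half) its plate edge at (585,190) lines up with the front of the back plate. Grip centre ≈ (0.547,-0.108), so I'll nudge +2 mm in x and -2 mm in y, descend to just above the mouth and check.

```bash
python3 -m creep '[{"xyz":[0.02,0.02,0.15],"twist":[0,0,0],"fingers":-0.9},{"xyz":[0.02,0.02,0.34],"twist":[0,0,0],"fingers":-0.9},{"xyz":[0.02,0.02,0.34],"twist":[0,0,0],"fingers":-0.9},{"xyz":[0.02,0.02,0.34],"twist":[0,0,0],"fingers":-0.9}]'
python3 - <<'E'
from h import *
go(.5505,-.110,.2177,86.5)
a=read_camera("scene");b=read_camera("top");w=read_camera("wrist")
h=cv2.hconcat([cv2.resize(a["pixels"][130:270,150:250],(400,560),interpolation=2),cv2.resize(w["pixels"][60:340,180:380],(400,560),interpolation=2)])
save(dict(pixels=h),"c2.png")
for n,c in(("s",a),("w",w)):
    P=pts(c);hsv=cv2.cvtColor(c["pixels"],cv2.COLOR_RGB2HSV).astype(int);H,S,V=hsv[...,0],hsv[...,1],hsv[...,2]
    near=(abs(P[...,0]-.55)<.09)&(abs(P[...,1]+.11)<.03)
    p=P[((H<5)|(H>174))&(S>170)&(P[...,2]>.19)&(P[...,2]<.26)&near]
    print(n,"red",len(p),p.min(0),p.max(0))
    b=(S<60)&(V>60)&(P[...,2]>.13)&(P[...,2]<.2)&near&(P[...,0]<.62)
    p=P[b]
    for z in np.arange(.135,.2,.01):
        q=p[abs(p[:,2]-z)<.005]
        if len(q)>5:print(" plate z",z.round(3),len(q),"x",np.percentile(q[:,0],[1,99]).round(4),"y",np.polyfit(q[:,0]-.55,q[:,1],1).round(4))
E
```

```text
time: 9.25
position: [0.5504, -0.1117, 0.2775]
orientation: [-3.14, 0.094, 0.002]
force: [-0.7, -0.1, -1.8]
width: 0.0147
gripper_force: 82.2
t 9.25 pos [ 0.5504 -0.1117  0.2775] yaw -93.44 tilt [-0.001   0.0002] F [-0.7 -0.1 -1.8] w 0.0147 gf 82.23379611968994 | shift [ 0.001 -0.017  0.598] twist 0.001
s red 253 [ 0.52756593 -0.1199246   0.20439006] [ 0.57192487 -0.10313471  0.25782558]
 plate z 0.135 38 x [0.4891 0.5901] y [-0.0551 -0.1086]
 plate z 0.145 43 x [0.4877 0.5957] y [-0.0559 -0.1083]
 plate z 0.155 47 x [0.4989 0.6105] y [-0.0822 -0.1087]
 plate z 0.165 67 x [0.5144 0.6114] y [-0.0938 -0.1083]
 plate z 0.175 84 x [0.5308 0.6112] y [-0.1227 -0.108 ]
 plate z 0.185 45 x [0.5447 0.5966] y [-0.1479 -0.1072]
 plate z 0.195 79 x [0.56   0.5969] y [-0.0849 -0.1101]
w red 3833 [ 0.52638775 -0.11983108  0.20622479] [ 0.57136503 -0.10197653  0.2451953 ]
 plate z 0.135 12 x [0.6092 0.6097] y [12.8797 -0.8798]
 plate z 0.145 24 x [0.6092 0.6169] y [-0.5061 -0.084 ]
 plate z 0.155 25 x [0.6092 0.6098] y [13.1732 -0.8984]
 plate z 0.165 26 x [0.6091 0.6097] y [12.4521 -0.8558]
 plate z 0.175 357 x [0.5956 0.6097] y [-0.0468 -0.1113]
 plate z 0.185 65 x [0.5953 0.6086] y [-0.0308 -0.1122]
 plate z 0.195 802 x [0.5676 0.5959] y [-0.054 -0.111]
```

View pics/c2.png

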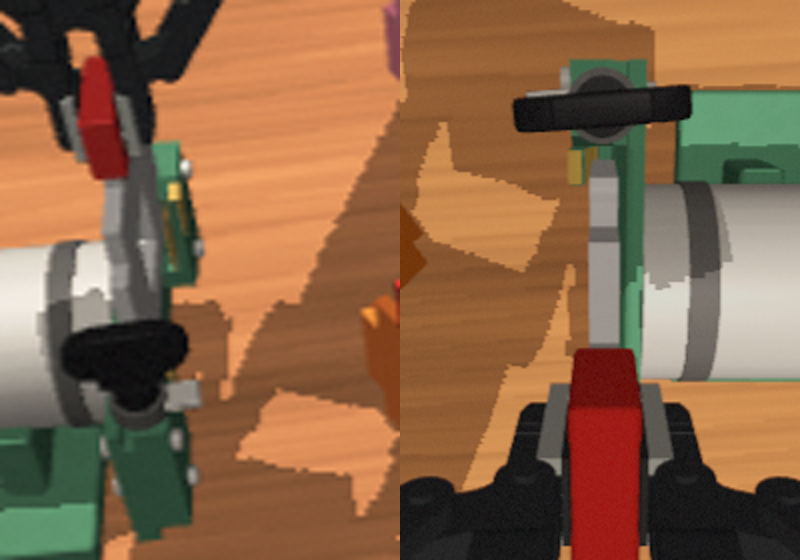

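Die centre ≈ (0.5494,-0.1115), nearly aligned with the seat, and clear of the wing and back plate in both views. I'll correct y by +1.5 mm and descend gently.

```bash
python3 -m creep '[{"xyz":[0,-0.015,0.05],"twist":[0,0,0],"fingers":-0.9},{"xyz":[0,-0.015,0.1],"twist":[0,0,0],"fingers":-0.9},{"xyz":[0,-0.015,0.15],"twist":[0,0,0],"fingers":-0.9},{"xyz":[0,-0.015,0.2],"twist":[0,0,0],"fingers":-0.9},{"xyz":[0,-0.015,0.2],"twist":[0,0,0],"fingers":-0.9}]' 
python3 -c "
from h import *
go(.5505,-.110,.2177,86.5);print(sensors.read_state()['wrist_torque'])"
```

```text
time: 10.02
position: [0.5506, -0.1106, 0.2576]
orientation: [3.139, -0.094, -0.0]
force: [-0.5, -1.7, -2.0]
width: 0.0147
gripper_force: 82.2
t 10.03 pos [ 0.5506 -0.1106  0.2576] yaw -93.44 tilt [-0.0002 -0.0009] F [-0.5 -1.7 -2. ] w 0.0147 gf 82.1949291229248 | shift [-0.002 -0.006  0.399] twist 0.001
[-0.55574722 -0.00823333 -0.0133167 ]
```

```bash
python3 -m creep '[{"xyz":[0,0,0.05],"twist":[0,0,0],"fingers":-0.9},{"xyz":[0,0,0.1],"twist":[0,0,0],"fingers":-0.9},{"xyz":[0,0,0.15],"twist":[0,0,0],"fingers":-0.9},{"xyz":[0,0,0.15],"twist":[0,0,0],"fingers":-0.9}]' 
python3 -c "
from h import *
go(.5505,-.110,.2177,86.5);print(sensors.read_state()['wrist_torque'])"
```

```text
time: 10.52
position: [0.5508, -0.1109, 0.2424]
orientation: [3.138, -0.094, 0.001]
force: [1.4, -5.7, -2.5]
width: 0.0148
gripper_force: 82.3
t 10.53 pos [ 0.5508 -0.1109  0.2424] yaw -93.44 tilt [ 0.0006 -0.0018] F [ 1.4 -5.7 -2.5] w 0.0148 gf 82.30260729789734 | shift [-0.004 -0.009  0.247] twist 0.001
[-1.41642516 -0.33561579  0.01796671]
```

```bash
python3 -m creep '[{"xyz":[0,0,0.04],"twist":[0,0,0],"fingers":-0.9},{"xyz":[0,0,0.08],"twist":[0,0,0],"fingers":-0.9},{"xyz":[0,0,0.12],"twist":[0,0,0],"fingers":-0.9},{"xyz":[0,0,0.16],"twist":[0,0,0],"fingers":-0.9},{"xyz":[0,0,0.2],"twist":[0,0,0],"fingers":-0.9},{"xyz":[0,0,0.2],"twist":[0,0,0],"fingers":-0.9}]' 
python3 -c "
from h import *
go(.5505,-.110,.2177,86.5);print(sensors.read_state()['wrist_torque'])"
```

```text
time: 11.28
position: [0.5505, -0.1108, 0.2221]
orientation: [3.139, -0.094, -0.0]
force: [0.5, -6.0, -2.4]
width: 0.0149
gripper_force: 82.2
t 11.28 pos [ 0.5505 -0.1108  0.2221] yaw -93.44 tilt [-0.0003 -0.0015] F [ 0.5 -6.  -2.4] w 0.0149 gf 82.23256945610046 | shift [-0.001 -0.008  0.044] twist 0.001
[-1.41175512 -0.16997873  0.0138064 ]
```

```bash
python3 -m creep '[{"xyz":[0,0,0.02],"twist":[0,0,0],"fingers":-0.9},{"xyz":[0,0,0.04],"twist":[0,0,0],"fingers":-0.9},{"xyz":[0,0,0.055],"twist":[0,0,0],"fingers":-0.9},{"xyz":[0,0,0.055],"twist":[0,0,0],"fingers":-0.9}]'
python3 - <<'E'
from h import *
go(.5505,-.110,.2177,86.5)
a=read_camera("scene");w=read_camera("wrist")
h=cv2.hconcat([cv2.resize(a["pixels"][150:270,150:250],(400,480),interpolation=2),cv2.resize(w["pixels"][60:300,180:380],(400,480),interpolation=2)])
save(dict(pixels=h),"c3.png")
E
```

```text
time: 11.78
position: [0.5506, -0.1109, 0.2176]
orientation: [3.138, -0.094, -0.0]
force: [-1.7, -5.1, 3.1]
width: 0.0151
gripper_force: 83.0
t 11.78 pos [ 0.5506 -0.1109  0.2176] yaw -93.44 tilt [-0.0002 -0.0017] F [-1.7 -5.1  3.1] w 0.0151 gf 83.02950382232666 | shift [-0.002 -0.009 -0.001] twist 0.001
```

View pics/c3.png

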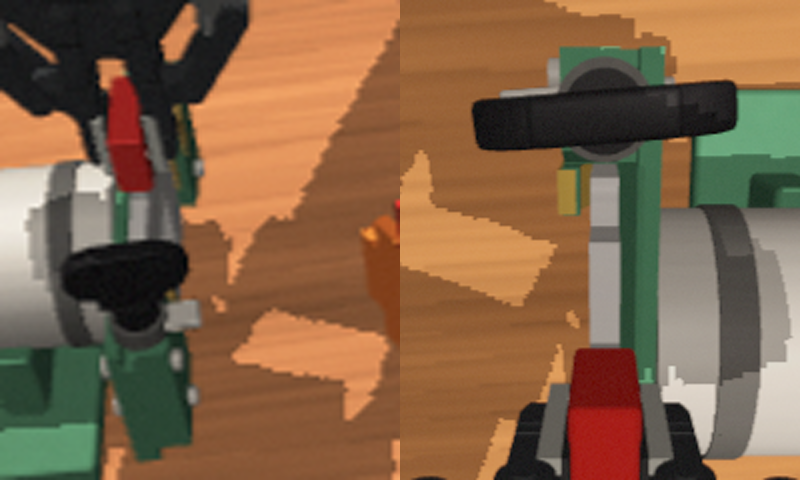

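The die is in the slots and the force is starting to rise. I'll press a little more to confirm the hard stop.

```bash
for i in 1 2; do python3 -m creep '[{"xyz":[0,0,0.01],"twist":[0,0,0],"fingers":-0.9},{"xyz":[0,0,0.015],"twist":[0,0,0],"fingers":-0.9},{"xyz":[0,0,0.015],"twist":[0,0,0],"fingers":-0.9},{"xyz":[0,0,0.015],"twist":[0,0,0],"fingers":-0.9}]' | sed -n '2,4p'
python3 -c "
from h import *
print(sensors.read_state()['force'],sensors.read_state()['wrist_torque'])"; done
```

```text
position: [0.5507, -0.1109, 0.2175]
orientation: [3.138, -0.094, -0.0]
force: [-6.4, -3.7, 11.4]
[-6.3577841  -3.71292541 11.39753952] [-1.02571159  0.89462314  0.02772217]
position: [0.5508, -0.1109, 0.2174]
orientation: [3.138, -0.094, 0.0]
force: [-10.1, -3.1, 19.1]
[-10.1014863   -3.05000641  19.12101455] [-0.72122717  1.495425   -0.06082616]
```

Run:
```python
from h import *
for n in("wrist","top","scene"):
    c=read_camera(n);P=pts(c);hsv=cv2.cvtColor(c["pixels"],cv2.COLOR_RGB2HSV).astype(int);H,S,V=hsv[...,0],hsv[...,1],hsv[...,2]
    near=(abs(P[...,0]-.55)<.11)&(abs(P[...,1]+.11)<.03)
    gray=(S<60)&(V>60)&near&(abs(P[...,1]+.11-(-.061)*(P[...,0]-.55))<.008)
    for lab,xs in(("shoulder+",(.576,.594)),("ear+",(.600,.609)),("ear-",(.490,.499)),("shoulder-",(.505,.522))):
        p=P[gray&(P[...,0]>xs[0])&(P[...,0]<xs[1])&(P[...,2]>.1)&(P[...,2]<.15)]
        if len(p)>5:print(n,lab,len(p),np.percentile(p[:,2],[50,80,95]).round(4),"y",p[:,1].mean().round(4))
    g=(H>50)&(H<90)&(S>80)&near&(P[...,2]>.105)&(P[...,2]<.13)
    for lab,xs in(("cheek-",(.455,.485)),("cheek+",(.615,.645))):
        p=P[g&(P[...,0]>xs[0])&(P[...,0]<xs[1])]
        if len(p)>5:print(n,lab,len(p),np.percentile(p[:,2],[50,80,95]).round(4))
    p=P[((H<5)|(H>174))&(S>170)&near&(P[...,2]<.19)]
    if len(p)>5:print(n,"red z95",np.percentile(p[:,2],95).round(4))
go(.6284,-.1148,.217,0)
```

```text
wrist shoulder+ 506 [0.1382 0.1387 0.1392] y -0.1125
wrist ear+ 236 [0.1182 0.1186 0.119 ] y -0.1135
wrist cheek- 552 [0.1183 0.1187 0.1192]
wrist cheek+ 514 [0.1181 0.1188 0.1194]
wrist red z95 0.1791
top cheek- 11 [0.1167 0.1179 0.1189]
top cheek+ 23 [0.115  0.1176 0.1186]
scene shoulder+ 37 [0.1376 0.1386 0.1394] y -0.113
scene cheek+ 98 [0.1128 0.118  0.1188]
scene red z95 0.1792
t 13.03 pos [ 0.5508 -0.1109  0.2174] yaw -93.42 tilt [-0.0001 -0.0022] F [-9.9 -2.2 19.3] w 0.0149 gf 85.55893421173096 | shift [ 0.777 -0.008  0.005] twist 1.924
```

The knob-side ear top (0.1182) is level with the cheek top (0.1182) and the stop is hard, so that side is home. Releasing and lifting, then I'll check the other ear.

```bash
python3 -m creep '[{"xyz":[0,0,0],"twist":[0,0,0],"fingers":-0.4},{"xyz":[0,0,0],"twist":[0,0,0],"fingers":0.0},{"xyz":[0,0,0],"twist":[0,0,0],"fingers":0.0},{"xyz":[0,0,0],"twist":[0,0,0],"fingers":0.0},{"xyz":[0,0,-0.4],"twist":[0,0,0],"fingers":0.0},{"xyz":[0,0,-0.8],"twist":[0,0,0],"fingers":0.0},{"xyz":[0,0,-1],"twist":[0,0,0],"fingers":0.0},{"xyz":[0,0,-1],"twist":[0,0,-0.2],"fingers":0.0}]'  40
for i in 1 2; do python3 -m creep '[{"xyz":[0,0,0],"twist":[0,0,-0.22],"fingers":0.0},{"xyz":[0,0,0],"twist":[0,0,-0.44],"fingers":0.0},{"xyz":[0,0,0],"twist":[0,0,-0.66],"fingers":0.0},{"xyz":[0,0,0],"twist":[0,0,-0.9],"fingers":0.0},{"xyz":[0,0,0],"twist":[0,0,-0.9],"fingers":0.0}]' | sed -n '2p'; done
python3 - <<'E'
from h import *
go(.6284,-.1148,.217,0.8)
for n in("wrist","top","scene"):
    c=read_camera(n);P=pts(c);save(c,n+"_r.png");hsv=cv2.cvtColor(c["pixels"],cv2.COLOR_RGB2HSV).astype(int);H,S,V=hsv[...,0],hsv[...,1],hsv[...,2]
    near=(abs(P[...,0]-.55)<.11)&(abs(P[...,1]+.11)<.04)
    gray=(S<60)&(V>60)&near&(abs(P[...,1]+.11+.061*(P[...,0]-.55))<.008)
    for lab,xs in(("shoulder+",(.576,.594)),("ear+",(.600,.609)),("ear-",(.490,.499)),("shoulder-",(.505,.522))):
        p=P[gray&(P[...,0]>xs[0])&(P[...,0]<xs[1])&(P[...,2]>.1)&(P[...,2]<.15)]
        if len(p)>5:print(n,lab,len(p),np.percentile(p[:,2],[50,80,95]).round(4))
    g=(H>50)&(H<90)&(S>80)&near&(P[...,2]>.105)&(P[...,2]<.13)
    for lab,xs in(("cheek-",(.455,.485)),("cheek+",(.615,.645))):
        p=P[g&(P[...,0]>xs[0])&(P[...,0]<xs[1])]
        if len(p)>5:print(n,lab,len(p),np.percentile(p[:,2],[50,80,95]).round(4))
    b=(V<70)&(P[...,2]>.166)&(P[...,2]<.178)&(P[...,0]>.6)&(P[...,0]<.66)&near
    p=P[b]
    if len(p)>5:print(n,"wing",len(p),p.mean(0).round(4),cv2.minAreaRect((p[:,:2]*1000).astype(np.float32)))
E
```

```text
time: 14.02
position: [0.5516, -0.1104, 0.3169]
orientation: [3.136, 0.159, 0.006]
force: [0.9, -0.2, 0.0]
width: 0.0426
gripper_force: 0.0
position: [0.5507, -0.11, 0.3142]
position: [0.5507, -0.1101, 0.3143]
t 15.28 pos [ 0.5507 -0.1101  0.3143] yaw -3.71 tilt [-0.0001  0.0002] F [-0.3 -0.1  0. ] w 0.0427 gf 0.0 | shift [0.003 0.779 0.973] twist -0.1
wrist shoulder+ 409 [0.1352 0.1384 0.139 ]
wrist ear+ 121 [0.118  0.1186 0.1192]
wrist ear- 105 [0.118  0.1187 0.1193]
wrist shoulder- 379 [0.1348 0.1385 0.1391]
wrist cheek- 964 [0.1179 0.1187 0.1193]
wrist cheek+ 111 [0.115  0.1182 0.1189]
wrist wing 757 [ 0.6266 -0.1122  0.1709] ((627.064208984375, -113.94204711914062), (48.976219177246094, 9.513209342956543), 89.80224609375)
top shoulder+ 57 [0.1363 0.1381 0.1398]
top ear+ 28 [0.1157 0.1176 0.1186]
top ear- 22 [0.1159 0.1169 0.1183]
top shoulder- 58 [0.1362 0.1382 0.139 ]
top cheek- 68 [0.1163 0.1175 0.1182]
top cheek+ 36 [0.1139 0.1175 0.1196]
top wing 127 [ 0.6282 -0.1147  0.1701] ((628.6033935546875, -112.77308654785156), (10.18860912322998, 47.299556732177734), 0.15967699885368347)
scene shoulder+ 36 [0.1378 0.1385 0.139 ]
scene shoulder- 15 [0.1167 0.1187 0.1243]
scene cheek- 72 [0.1175 0.1184 0.1195]
scene cheek+ 92 [0.1134 0.1176 0.1191]
scene wing 160 [ 0.6301 -0.1152  0.1701] ((629.2241821289062, -115.67455291748047), (11.638768196105957, 47.3690185546875), 2.4963815212249756)
```

Both ears are level with their cheeks, so the die is home. Next: move over the knob, descend and grip it lightly.

```bash
python3 -m creep '[{"xyz":[0,0.4,0],"twist":[0,0,-0.1],"fingers":-0.1},{"xyz":[0,0.77,0],"twist":[0,0,-0.1],"fingers":-0.1},{"xyz":[0,0.77,0],"twist":[0,0,-0.1],"fingers":-0.1},{"xyz":[0,0.77,0.3],"twist":[0,0,-0.1],"fingers":-0.1},{"xyz":[0,0.77,0.3],"twist":[0,0,-0.1],"fingers":-0.1}]'
python3 - <<'E'
from h import *
c=read_camera("wrist");P=pts(c);save(c,"w5.png")
go(.6282,-.1148,.217,0.8)
E
```

```text
time: 16.05
position: [0.6257, -0.1142, 0.2817]
orientation: [-2.199, -2.236, 0.004]
force: [-0.5, 0.2, 0.1]
width: 0.0384
gripper_force: 0.0
t 16.1 pos [ 0.6265 -0.1145  0.2836] yaw 0.99 tilt [-0.0028  0.001 ] F [-0.4 -0.6 -0. ] w 0.0383 gf 0.0 | shift [-0.004  0.019  0.666] twist 0.004
```

View pics/w5.png

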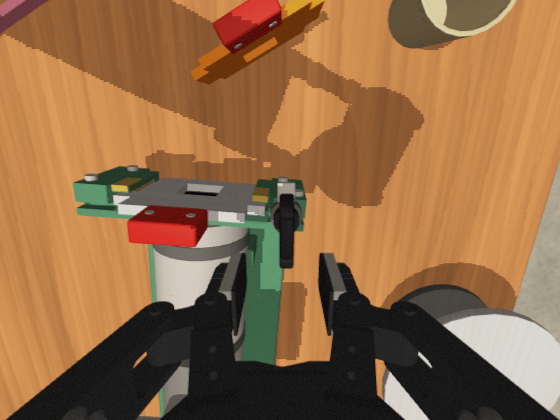

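The blade at (287,225) lies between the fingers (240 and 322). Descending with a +1.5 mm correction.

```bash
python3 -m creep '[{"xyz":[0,0.015,0.3],"twist":[0,0,0],"fingers":-0.1},{"xyz":[0,0.015,0.55],"twist":[0,0,0],"fingers":-0.1},{"xyz":[0,0.015,0.66],"twist":[0,0,0],"fingers":-0.1},{"xyz":[0,0.015,0.66],"twist":[0,0,0],"fingers":-0.1},{"xyz":[0,0.015,0.66],"twist":[0,0,0],"fingers":-0.5},{"xyz":[0,0.015,0.66],"twist":[0,0,0],"fingers":-0.95},{"xyz":[0,0.015,0.66],"twist":[0,0,0],"fingers":-0.95},{"xyz":[0,0.015,0.66],"twist":[0,0,0],"fingers":-0.95}]' 40
python3 -c "
from h import *
go(.6282,-.1148,.217,0.8);s=sensors.read_state();print(s['wrist_torque'],s['joint_positions'])"
```

```text
time: 17.1
position: [0.6283, -0.1151, 0.2203]
orientation: [-2.2, -2.241, 0.003]
force: [-8.9, -0.5, 6.7]
width: 0.0092
gripper_force: 42.4
t 17.1 pos [ 0.6283 -0.1151  0.2203] yaw 1.06 tilt [-0.0023 -0.0008] F [-8.9 -0.5  6.7] w 0.0092 gf 42.360082268714905 | shift [ 0.003 -0.001  0.033] twist 0.006
[ 0.05363022  1.25225071 -0.02139593] [-0.36939312  0.39137863  1.48456807 -0.00163609  1.26755422 -0.38737554]
```

```bash
python3 -m creep '[{"xyz":[0,-0.005,0],"twist":[0,0,-0.15],"fingers":-0.95},{"xyz":[0,-0.005,0],"twist":[0,0,-0.3],"fingers":-0.95},{"xyz":[0,-0.005,0],"twist":[0,0,-0.45],"fingers":-0.95},{"xyz":[0,-0.005,0],"twist":[0,0,-0.6],"fingers":-0.95},{"xyz":[0,-0.005,0],"twist":[0,0,-0.75],"fingers":-0.95},{"xyz":[0,-0.005,0],"twist":[0,0,-0.9],"fingers":-0.95},{"xyz":[0,-0.005,0],"twist":[0,0,-0.9],"fingers":-0.95}]' 
python3 -c "
from h import *
go(.6282,-.1148,.217,86.5);s=sensors.read_state();print(s['wrist_torque'])"
```

```text
time: 17.98
position: [0.6279, -0.1151, 0.2203]
orientation: [-1.287, -2.864, 0.002]
force: [-8.0, -0.1, 7.7]
width: 0.0087
gripper_force: 42.2
t 17.98 pos [ 0.6279 -0.1151  0.2203] yaw 41.62 tilt [-0.0019 -0.0009] F [-8.  -0.1  7.7] w 0.0087 gf 42.22731649875641 | shift [0.    0.004 0.033] twist -0.997
[0.01121085 1.20497039 0.08116878]
```

```bash
python3 -m creep '[{"xyz":[-0.005,-0.005,0],"twist":[0,0,-0.15],"fingers":-0.95},{"xyz":[-0.005,-0.005,0],"twist":[0,0,-0.3],"fingers":-0.95},{"xyz":[-0.005,-0.005,0],"twist":[0,0,-0.45],"fingers":-0.95},{"xyz":[-0.005,-0.005,0],"twist":[0,0,-0.6],"fingers":-0.95},{"xyz":[-0.005,-0.005,0],"twist":[0,0,-0.75],"fingers":-0.95},{"xyz":[-0.005,-0.005,0],"twist":[0,0,-0.9],"fingers":-0.95},{"xyz":[-0.005,-0.005,0],"twist":[0,0,-1],"fingers":-0.95},{"xyz":[-0.005,-0.005,0],"twist":[0,0,-1],"fingers":-0.95}]' 
python3 -c "
from h import *
go(.6282,-.1148,.217,86.5);s=sensors.read_state();print(s['wrist_torque'])"
```

```text
time: 18.98
position: [0.6277, -0.1155, 0.2203]
orientation: [-0.093, -3.138, 0.0]
force: [-9.1, 0.4, 8.0]
width: 0.0094
gripper_force: 42.3
t 18.98 pos [ 0.6277 -0.1155  0.2203] yaw 86.59 tilt [-0.0024 -0.0002] F [-9.1  0.4  8. ] w 0.0094 gf 42.32283890247345 | shift [-0.004  0.008  0.033] twist 0.002
[0.23264531 1.33428427 0.05395413]
```

```bash
python3 -m creep '[{"xyz":[0,0,0],"twist":[0,0,-0.04],"fingers":-0.95},{"xyz":[0,0,0],"twist":[0,0,-0.08],"fingers":-0.95},{"xyz":[0,0,0],"twist":[0,0,-0.08],"fingers":-0.95}]' | head -2
python3 -c "
from h import *
go(.6282,-.1148,.217,86.5);s=sensors.read_state();print(s['wrist_torque'])"
```

```text
time: 19.35
position: [0.6277, -0.1156, 0.2204]
t 19.35 pos [ 0.6277 -0.1156  0.2204] yaw 90.01 tilt [-0.0023  0.0004] F [-9.2  0.5  8.7] w 0.0092 gf 57.089314721524715 | shift [-0.005  0.008  0.033] twist 0.078
[ 0.2213415   1.45657851 -1.1305936 ]
```

The stop is reached (torque -1.1 N m). I'll release, lift and look.

```bash
python3 -m creep '[{"xyz":[0,0,0],"twist":[0,0,0.03],"fingers":-0.95},{"xyz":[0,0,0],"twist":[0,0,0.03],"fingers":-0.5},{"xyz":[0,0,0],"twist":[0,0,0.03],"fingers":0.0},{"xyz":[0,0,0],"twist":[0,0,0.03],"fingers":0.0},{"xyz":[0,0,0],"twist":[0,0,0.03],"fingers":0.0},{"xyz":[0,0,-0.4],"twist":[0,0,0.03],"fingers":0.0},{"xyz":[0,0,-1],"twist":[0,0,0.03],"fingers":0.0},{"xyz":[0,0,-1],"twist":[0,0,0.03],"fingers":0.0}]' 
python3 -m creep '[{"xyz":[-1,0,0],"twist":[0,0,0],"fingers":0.0},{"xyz":[-1,0,0],"twist":[0,0,0],"fingers":0.0},{"xyz":[-1,0,0],"twist":[0,0,0],"fingers":0.0},{"xyz":[-1,0,0],"twist":[0,0,0],"fingers":0.0}]' | head -2
python3 - <<'E'
from h import *
a=read_camera("scene");t=read_camera("top")
go(.6282,-.1148,.217,86.5)
save(dict(pixels=cv2.hconcat([cv2.resize(a["pixels"][140:290,150:350],(400,300),interpolation=2),cv2.resize(t["pixels"][180:300,340:500],(400,300),interpolation=2)])),"f.png")
for n,c in(("s",a),("t",t)):
    P=pts(c);V=c["pixels"].max(-1)
    b=(V<70)&(P[...,2]>.162)&(P[...,2]<.178)&(P[...,0]>.59)&(P[...,0]<.67)&(abs(P[...,1]+.115)<.04)
    p=P[b];print(n,"wing",len(p),p.mean(0).round(4),cv2.minAreaRect((p[:,:2]*1000).astype(np.float32)))
    for lab,xs in(("ear+",(.600,.609)),("ear-",(.490,.499)),("sh-",(.505,.522)),("sh+",(.576,.594))):
        p=P[(P[...,0]>xs[0])&(P[...,0]<xs[1])&(abs(P[...,1]+.11+.061*(P[...,0]-.55))<.004)&(P[...,2]>.1)&(P[...,2]<.15)]
        if len(p)>5:print(n,lab,np.percentile(p[:,2],[50,90]).round(4))
E
```

```text
time: 20.35
position: [0.6309, -0.1162, 0.3255]
orientation: [0.032, 3.13, -0.007]
force: [0.2, -0.4, 0.0]
width: 0.0428
gripper_force: 0.0
time: 20.85
position: [0.728, -0.1174, 0.3177]
t 20.95 pos [ 0.7278 -0.1176  0.3189] yaw 88.8 tilt [ 0.0001 -0.0001] F [ 0.8 -0.4  1.2] w 0.0427 gf 0.0 | shift [0.997 0.007 1.018] twist 0.051
s wing 38 [ 0.6474 -0.1186  0.1681] ((643.4186401367188, -119.76612091064453), (23.17935562133789, 6.3574419021606445), 8.269588470458984)
s sh- [0.1162 0.12  ]
t wing 0 [nan nan nan] ((0.0, 0.0), (0.0, 0.0), 0.0)<stdin>:8: RuntimeWarning: Mean of empty slice.
  ret = um.true_divide(
```

View pics/f.png

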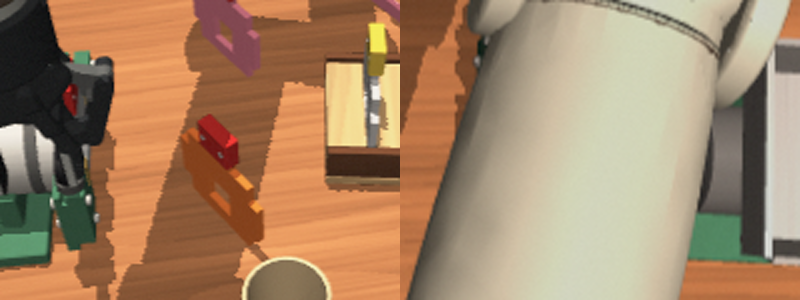

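The arm blocks both views, so I'll move aside toward +y and look again.

```bash
for i in 1 2; do python3 -m creep '[{"xyz":[1,1,-0.1],"twist":[0,0,0],"fingers":0.0},{"xyz":[1,1,-0.1],"twist":[0,0,0],"fingers":0.0},{"xyz":[1,1,-0.1],"twist":[0,0,0],"fingers":0.0},{"xyz":[1,1,-0.1],"twist":[0,0,0],"fingers":0.0}]' | sed -n 2p; done
python3 - <<'E'
from h import *
a=read_camera("scene");t=read_camera("top")
go(.6282,-.1148,.217,86.5)
save(dict(pixels=cv2.hconcat([a["pixels"][100:340,150:440],cv2.resize(t["pixels"][180:300,340:500],(480,240),interpolation=2)])),"f2.png")
for n,c in(("s",a),("t",t)):
    P=pts(c);V=c["pixels"].max(-1)
    b=(V<70)&(P[...,2]>.162)&(P[...,2]<.178)&(P[...,0]>.59)&(P[...,0]<.67)&(abs(P[...,1]+.115)<.04)
    p=P[b];print(n,"wing",len(p))
    if len(p):print(p.mean(0).round(4),cv2.minAreaRect((p[:,:2]*1000).astype(np.float32)))
    for lab,xs in(("ear-",(.490,.499)),("sh-",(.505,.522)),("sh+",(.576,.594))):
        p=P[(P[...,0]>xs[0])&(P[...,0]<xs[1])&(abs(P[...,1]+.11+.061*(P[...,0]-.55))<.004)&(P[...,2]>.1)&(P[...,2]<.15)]
        if len(p)>5:print(n,lab,np.percentile(p[:,2],[50,90]).round(4))
E
```

```text
position: [0.6301, -0.015, 0.3297]
position: [0.5334, 0.0861, 0.3391]
t 22.05 pos [0.534  0.0852 0.3385] yaw 88.73 tilt [ 0.001  -0.0007] F [0.4 0.5 0.1] w 0.0429 gf 0.0 | shift [-0.985 -1.978  1.218] twist 0.05
s wing 142
[ 0.6346 -0.1152  0.1692] ((630.9640502929688, -115.16299438476562), (8.716092109680176, 49.220706939697266), 84.91829681396484)
s ear- [0.1107 0.1173]
s sh- [0.1166 0.1252]
s sh+ [0.1287 0.1386]
t wing 144
[ 0.6269 -0.1147  0.1689] ((628.5325317382812, -115.1153335571289), (9.55496883392334, 50.49417495727539), 87.5852279663086)
t ear- [0.1172 0.1191]
t sh- [0.1343 0.138 ]
t sh+ [0.1347 0.137 ]
```

```bash
python3 -c "
import cv2
a=cv2.imread('pics/f2.png');print(a.shape);cv2.imwrite('pics/f2.png',a)"
```

```text
(240, 770, 3)
```

View pics/f2.png

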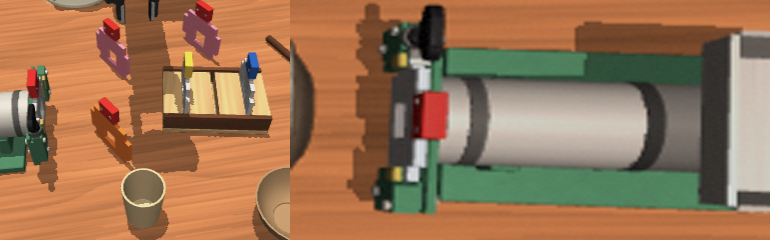

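The wings now lie along the extruder's x (-2.4° to -5° measured, against -3.5°), at the stop. The die is seated, the other dies and the cup are untouched, and the robot is clear.

```bash
python3 -c "
from plant import hand_in
print(hand_in())"
```

```text
the job is handed in; nothing more can be done
None
```

The red die is fully home in the holder, locked by the wing knob turned to its stop, and released; the job was handed in at about 22 s with the blue and yellow dies and the cup left in place.

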